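# Clear and release the touch-latch lid

### The job

A sink strainer stands on the wide lid of the low wooden chest. With your fingertips push it sideways along the top, without lifting it, until it is off the lid and standing wholly on the fixed board, in the middle between the two lids; then press the front of the wide lid down so that its touch catch lets go, and draw back so that the lid springs ajar. Leave the narrow lid shut and everything else where it is.

Things in the scene. Friction and masses are not known exactly. Their poses are not given: they have to be found in the camera images.
- board: Fixed middle board of the low wooden chest on the shelf: 260 (x) x 160 (y) x 80 mm high; origin at the centre of its underside on the shelf, +x towards the chest's back, y across the chest, z up. The chest is 520 mm wide in y: board in the middle, on either side (y = +170 or -170 mm from the board's centre) a 180 mm wide case, one with the wide lid, the other with the narrow lid; which side is which varies. All tops (board, rims, closed lids) are level, 80 mm above the shelf.
- wide_lid_press (a point): Point on the top face of the wide lid (190 mm front to back, 150 mm across, 14 mm thick), midway across it and 22 mm behind its front edge; 80 mm above the shelf when shut. The lid is hinged at its back edge, 168 mm behind this point, and has no raised rim in front of it. Axes as the board's when shut.
- wide_lid (a joint): Opening angle of the wide lid, rad: 0 shut, down to -0.035 when pressed in (about 6 mm at the press point, the end stop), 0.42 sprung ajar (front edge some 77 mm up). A touch latch holds it shut: press the front of the lid down by about 3 mm or more, which takes 4.5 to 5 N at the press point (more only meets the end stop), and the catch lets go; when the finger is withdrawn upwards the spring follows and lifts the lid to 0.42 within about 2 s.
- narrow_lid_press (a point): The same point on the narrow lid (190 x 90 mm), to be left shut.
- narrow_lid (a joint): Opening angle of the narrow lid, rad, with the same touch latch; 0 shut. It must stay shut.
- strainer: Round stainless sink strainer, a shallow open dish 22 mm high, 58 mm across at the foot and 80 mm across at the rim, 60 to 130 g, standing upright and loose on the wide lid; origin at the centre of its underside. It slides freely when pushed at the side; the seams are level.
- mug: Bystander: white ceramic mug, 82 mm across, 92 mm high; origin at the centre of its underside. Leave alone.
- pail_lid: Bystander: grey plastic pail lid, 250 mm across, 26 mm high over its small grip; origin at the centre of its underside. Leave alone.
- tub: Bystander: plastic tub with grey twist-on lid, 112 mm across, 97 mm high; origin at the centre of its underside. Leave alone.
- brush: Bystander: bamboo scrubbing brush, 42 x 150 x 36 mm, bristles down, lying across the rear of the chest's middle board, its long side along the board's y; origin at the centre of its underside. Leave alone.
- tin: Bystander: round tin, 72 mm across, 80 mm high; origin at the centre of its underside. Leave alone.
Things that resemble listed ones, but are neither listed nor needed, are in the scene too. Several things have the shape of the strainer; the one meant has the colours described above.

How it is judged:
By the outcome, as a careful person would: the job done as asked, in the order asked, and still so for the second after the job is handed in, with the robot touching nothing.
It also fails if it takes over 48 s, if anything falls off the work surface, if the arm or the gripper's body presses on something with over 40 N, if the wrist force passes 120 N, or if a joint passes its speed limit or range.

### The arm

A 6-joint arm with a two-finger parallel gripper is mounted at the origin on the work surface. World frame = base frame: x ahead of the robot, y to its left, z up, the work surface at z = 0. Lengths are in m, angles in rad, forces in N, time in s.
With the tool pointing down it reaches from about 0.3 to 0.875 m from the base axis. Payload 6.4 kg.
Tool frame: the origin (TCP) lies at the very end of the fingers, on their centre line; the grasp point (between the pads) lies 19 mm behind it; x points along the fingers, z is the direction in which the jaws open and shut, and the axes are right-handed (so a half turn about x gives the same grasp; the last joint's range is limited). The gripper opens to 85 mm and grips with 20 to 120 N. Pads are 22 mm wide; open, the fingers measure 114 mm over their backs; the gripper's body (76 mm by 85 mm) begins 54 mm behind the grasp point. The pads swing forward as they close: fully open they stand 13 mm farther back than shut.
Start: joints at [-1.531, 0.181, 1.607, -0, 1.354, -0.206], TCP at [0.14, -0.558, 0.231] pointing down, gripper open.
Joint ranges: [-2.99, 2.99], [-0.89, 2.07], [0.3, 2.58], [-1.14, 4.28], [0, 2.63], [-3.12, 3.12]. Speed limits (rad/s): [2.57, 2.57, 3.01, 3.14, 3.14, 3.14].

### API

Orientations are given as a 3x3 rotation matrix whose columns are the frame's x, y, z axes.
In Python, from rig import manip, snapshot gives the robot as it stands. The module is installed in compiled form; this text tells all that it offers.
- The arm moves only by the tool carry_out, never from a script. Its argument "plan" is a list of rows, each a list of 7 numbers: the gripper command: -1 is shut, 1 is fully open, values between are in proportion, then the shift along the tool's x, y, z in mm, then the turn, a rotation vector about the tool's x, y, z in rad. A call has 1 to 20 rows; each row is the pose to reach, as a shift and turn from the pose commanded when the call began, along the tool's axes at that moment; what a row does not reach only later rows make up. A row lasts 1/12 s, in which the tool goes at most 41.7 mm and 7.16 degrees, less where a joint would pass 70% of its speed; a pose out of reach is approached as far as the arm can. A call with a gripper value outside its range is refused whole. The fingers move at their own pace and stop on an object; the grip force is fixed at half the most. Time passes only in rows, so rows that repeat a pose let the fingers close. It gives the time, the measured TCP pose, the force and the opening at its end, in the units of the state.
- manip.get_obs(): the state, without advancing time (a new reading comes with each control period).
- snapshot(name): name is "scene" or "top" or "wrist"; returns a dict with "frame" (480x640x3 uint8, red, green, blue), "vfov" (degrees; the focal length in pixels is half the picture's height over the tangent of half this angle, whatever the lens; pixels are square), "cx", "cy" (the principal point, pixels), "R" (3x3) and "t" (3): a world point X has camera coordinates R X + t. Camera axes: x right, y down, z forward; pixel columns grow to the right and rows downward; lengths in m; the calibration is good to about 2 mm. The wrist camera is an equidistant fisheye: a pixel r from the principal point sees the ray r / f radians off the axis. A picture is of the moment at which its call begins. There is no depth.
- manip.sign_off(): hands the job in, once; it reports no verdict.
The state is a dict: "time_s": time; "joint_positions": joint angles; "dq": joint speeds; "joint_torque": joint torques, N m; "position": TCP position; "ee_rot": TCP orientation; "contact_force": force on the tool from outside, world axes, zero at the start; "torque": the same for the moment, N m; "opening": finger opening in m.
Only numpy, scipy, OpenCV 4.12 (cv2) and the standard library are available. Lean on these libraries where they do the work, as an engineer would, in place of code of your own. Each camera call takes 0.05 s, during which the arm holds its last target. There are 200 camera calls.

## Working session

There is one attempt and no reset: what is moved stays moved. The work goes in short steps, Python scripts to look and compute and a tool call to move; the robot and the scene stay as the last step left them, time stands still between calls to the robot, and variables do not carry over. Pictures are saved under pics/ and viewed, about 8 in all and at most 12, crops included, and the job is handed in when it is done.

Besides the shell and the picture viewer there is one more tool, called after "Request:" as name([rows], argument=value, ...), one row to a line, values as JSON. carry_out: Moves the arm, as the interface text tells. Its arguments: {"type":"object","properties":{"plan":{"type":"array"}},"required":["plan"]}

```bash
mkdir -p pics; cat > h.py <<'E'
import numpy as np, cv2
from rig import manip, snapshot
def save(s,n,crop=None,k=1):
    f=s["frame"]
    if crop: x0,y0,x1,y1=crop; f=f[y0:y1,x0:x1]
    cv2.imwrite("pics/"+n, cv2.resize(f[:,:,::-1],None,fx=k,fy=k,interpolation=cv2.INTER_CUBIC))
def ray(s,u,v):
    f=240/np.tan(np.radians(s["vfov"])/2)
    d=np.array([(u-s["cx"])/f,(v-s["cy"])/f,1.])
    R=np.array(s["R"]);t=np.array(s["t"]); return -R.T@t, R.T@d
def at(s,u,v,z):
    o,d=ray(s,u,v); return o+d*(z-o[2])/d[2]
def proj(s,X):
    f=240/np.tan(np.radians(s["vfov"])/2)
    c=np.array(s["R"])@np.array(X,float)+np.array(s["t"]); return np.array([s["cx"]+f*c[0]/c[2],s["cy"]+f*c[1]/c[2]])
E
python3 - <<'E'
from h import *
import pickle
for n in("scene","top"):
    s=snapshot(n); save(s,n+"0.png"); pickle.dump(s,open(n+".pkl","wb")); print(n,s["vfov"],-np.array(s["R"]).T@s["t"])
o=manip.get_obs(); print(o)
E
```

```text
scene 49.67795889991646 [ 1.1028102  -0.43621316  1.27642465]
top 47.199373585663515 [ 0.30126862 -0.02279652  1.52213259]
{'time_s': 0.1, 'joint_positions': array([-1.53133127e+00,  1.81483576e-01,  1.60788034e+00, -2.24483996e-05,
        1.35381945e+00, -2.06323913e-01]), 'dq': array([-0.00049719, -0.00079207, -0.00222472,  0.00072601,  0.0003353 ,
       -0.00143123]), 'joint_torque': array([ 2.29159186e-04, -4.45878732e+01, -3.52234411e+01, -2.42030701e-04,
        4.23484962e-03,  2.43403326e-05]), 'position': array([ 0.13988687, -0.55721811,  0.23047816]), 'ee_rot': array([[-8.46664791e-05,  9.69944486e-01,  2.43326299e-01],
       [ 1.58861491e-03,  2.43326123e-01, -9.69943232e-01],
       [-9.99998735e-01,  3.04430107e-04, -1.56146984e-03]]), 'contact_force': array([ 0.49086183, -0.25500546,  0.01534422]), 'torque': array([-0.03962885, -0.02985924,  0.00621602]), 'opening': 0.08541429111973631}
```

View pics/scene0.png

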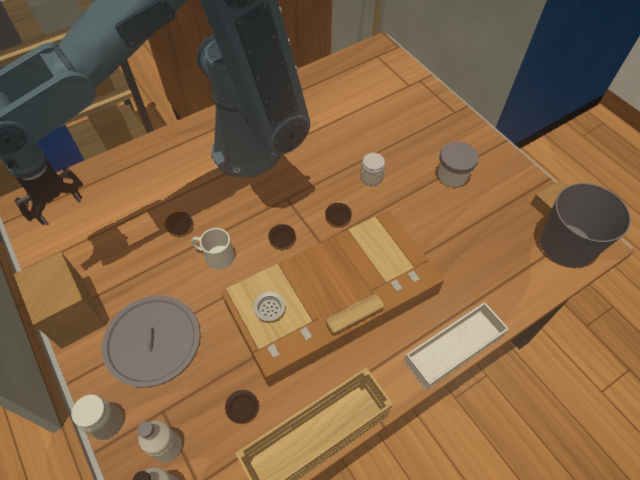

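View pics/top0.png

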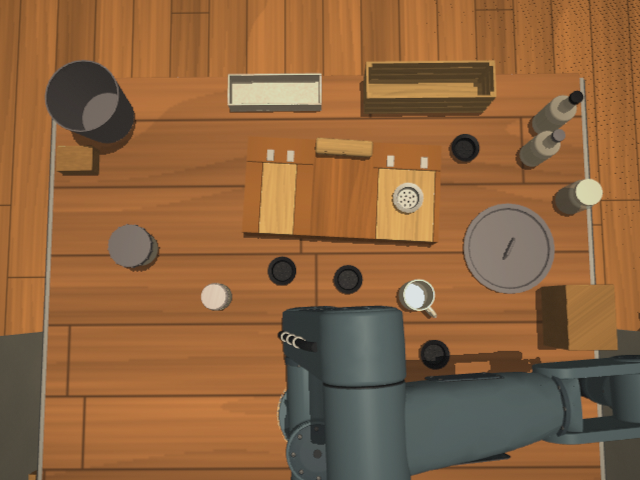

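The chest is at about (245–440, 138–242) in the top view. The wide lid is on the right, at (377–436, 168–242), which is −y. The shapes that could be the strainer are the bright one at (408,198) on the wide lid and dark ones at (465,148), (282,270), (348,279) and (434,353). The bright steel one on the wide lid fits, and I'll confirm it in a crop.

```bash
python3 - <<'E'
from h import *
import pickle
s=pickle.load(open("top.pkl","rb")); save(s,"topc.png",(240,130,450,250),3.8)
E
```

```text
(no output)
```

View pics/topc.png

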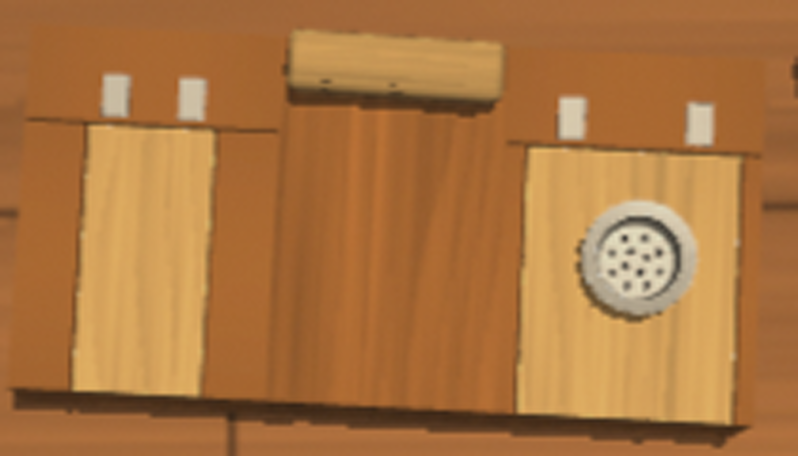

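```bash
python3 - <<'E'
from h import *
import pickle
s=pickle.load(open("top.pkl","rb"))
P={n:at(s,240+u/3.8,130+v/3.8,z) for n,(u,v,z) in dict(FL=(10,388,.08),FR=(745,427,.08),BL=(30,25,.08),BR=(765,60,.08),lidFL=(517,412,.08),lidFR=(734,424,.08),lidBL=(528,148,.08),lidBR=(743,156,.08),nFL=(70,391,.08),nFR=(202,399,.08),str=(639,259,.102),brL=(288,96,.1),brR=(500,103,.1)).items()}
for k,v in P.items(): print(k,v.round(4))
d=lambda a,b:np.linalg.norm(P[a]-P[b])
print(d('FL','FR'),d('BL','BR'),d('FL','BL'),d('FR','BR'),d('lidFL','lidFR'),d('lidFL','lidBL'))
c=(P['FL']+P['FR']+P['BL']+P['BR'])/4
ey=(P['FL']-P['FR']+P['BL']-P['BR']); yaw=np.arctan2(-ey[0],ey[1]);print('c',c,'yaw',yaw)
ex=np.array([np.cos(yaw),np.sin(yaw)]);ey=np.array([-np.sin(yaw),np.cos(yaw)])
for k,v in P.items(): print(k,((v-c)[:2]@ex).round(4),((v-c)[:2]@ey).round(4))
# cross-check: project into scene
q=pickle.load(open("scene.pkl","rb"))
for k in P: print(k,proj(q,P[k]).round(0),end=' ')
# overlay
f=q["frame"].copy()
for k in P:
    u=proj(q,P[k]); cv2.circle(f,tuple(int(x) for x in (u*8).round()),8,(255,0,0),-1,cv2.LINE_AA,3)
q["frame"]=f; save(q,"scov.png",(210,200,450,380),3.3)
E
```

```text
FL [0.486  0.2001 0.08  ]
FR [ 0.4546 -0.3106  0.08  ]
BL [0.7452 0.1877 0.08  ]
BR [ 0.7149 -0.3317  0.08  ]
lidFL [ 0.4663 -0.1527  0.08  ]
lidFR [ 0.4568 -0.303   0.08  ]
lidBL [ 0.6532 -0.1635  0.08  ]
lidBR [ 0.6461 -0.3143  0.08  ]
nFL [0.4836 0.1582 0.08  ]
nFR [0.4772 0.0662 0.08  ]
str [ 0.5692 -0.2364  0.102 ]
brL [0.6867 0.0047 0.1   ]
brR [ 0.6803 -0.1427  0.1   ]
0.5116115302700669 0.5202653287725549 0.25946994668667195 0.26115639809144353 0.1506058637390623 0.18712103688260384
c [ 0.60017474 -0.06363125  0.08      ] yaw -0.059796777878773244
FL -0.1297 0.2564
FR -0.1305 -0.2552
BL 0.1297 0.2595
BR 0.1305 -0.2607
lidFL -0.1283 -0.0969
lidFR -0.1289 -0.2475
lidBL 0.0589 -0.0965
lidBR 0.0608 -0.2475
nFL -0.1297 0.2145
nFR -0.1305 0.1223
str -0.0206 -0.1744
brL 0.0822 0.0734
brR 0.0847 -0.0741
FL [387. 209.] FR [222. 289.] BL [443. 279.] BR [265. 376.] lidFL [276. 263.] lidFR [224. 288.] lidBL [311. 319.] lidBR [257. 349.] nFL [374. 215.] nFR [346. 228.] str [268. 304.] brL [374. 293.] brR [324. 320.]
```

View pics/scov.png

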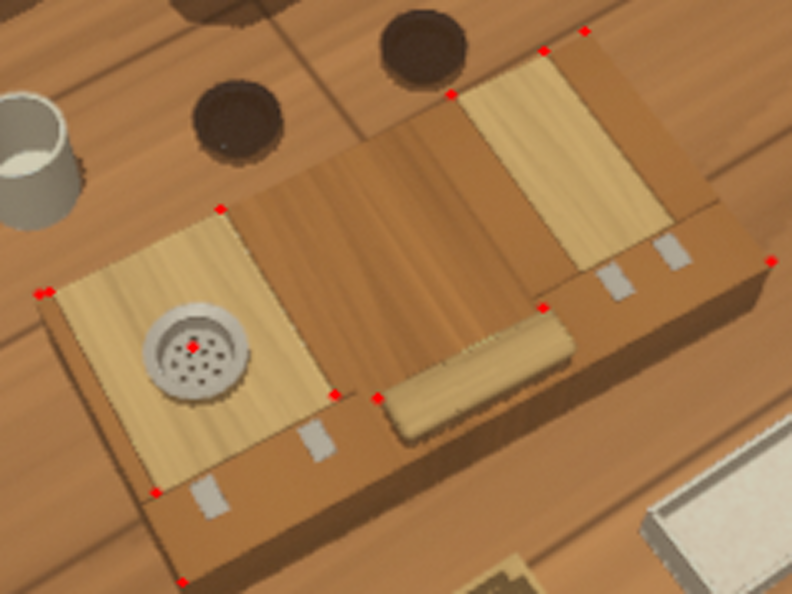

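The overlay agrees between the two cameras to a few mm: chest 512–520 × 260 mm, lid 150 × 187 mm. The crop shows the bright steel strainer on the wide lid, while the lookalikes are dark. I'll push with the fingers half open, so the two tips cradle the rim.

```bash
cat > g.py <<'E'
from h import *
from scipy.spatial.transform import Rotation as Ro
C=np.array([.6002,-.0636]);YAW=-.0598
ex=np.array([np.cos(YAW),np.sin(YAW)]);ey=np.array([-ex[1],ex[0]])
def goal(cx,cy,z,zax=0.):  # chest coords; tool z axis at YAW+zax
    o=manip.get_obs(); R=o["ee_rot"]; p=np.r_[C+cx*ex+cy*ey,z]
    a=YAW+zax; Z=np.array([np.cos(a),np.sin(a),0]);X=np.array([0,0,-1.]);G=np.c_[X,np.cross(Z,X),Z]
    print("world",p.round(4),"shift",(R.T@(p-o["position"])*1000).round(1),"rot",Ro.from_matrix(R.T@G).as_rotvec().round(4))
def where():
    o=manip.get_obs(); d=o["position"][:2]-C
    print(o["time_s"],"chest",(d@ex).round(4),(d@ey).round(4),"z",o["position"][2].round(4),"F",np.round(o["contact_force"],2),"open",o["opening"],"q",o["joint_positions"].round(2))
E
python3 -c "
from g import *
goal(-.021,-.25,.16)
goal(-.021,-.25,.088)"
```

```text
world [ 0.5643 -0.3119  0.16  ] shift [  70.8  471.3 -134.6] rot [-1.2652e+00 -1.2000e-03 -1.3000e-03]
world [ 0.5643 -0.3119  0.088 ] shift [ 142.8  471.3 -134.5] rot [-1.2652e+00 -1.2000e-03 -1.3000e-03]
```

Request:
carry_out([
  [0.06,0,30,-9,-0.08,0,0],
  [0.06,0,60,-18,-0.16,0,0],
  [0.06,0,95,-27,-0.25,0,0],
  [0.06,0,130,-37,-0.34,0,0],
  [0.06,0,165,-47,-0.43,0,0],
  [0.06,0,200,-57,-0.52,0,0],
  [0.06,0,235,-67,-0.61,0,0],
  [0.06,0,270,-77,-0.7,0,0],
  [0.06,0,305,-87,-0.79,0,0],
  [0.06,0,340,-97,-0.88,0,0],
  [0.06,0,370,-106,-0.97,0,0],
  [0.06,10,400,-114,-1.06,0,0],
  [0.06,25,425,-121,-1.15,0,0],
  [0.06,40,450,-128,-1.22,0,0],
  [0.06,55,465,-133,-1.265,0,0],
  [0.06,71,471,-134.5,-1.265,0,0],
  [0.06,71,471,-134.5,-1.265,0,0],
  [0.06,71,471,-134.5,-1.265,0,0],
])

```text
time_s: 1.6
position: [0.5633, -0.3118, 0.1588]
ee_rot: [[-0.003, 0.059, 0.998], [0.002, 0.998, -0.059], [-1.0, 0.002, -0.003]]
contact_force: [-0.1, 0.2, 0.5]
opening: 0.0449
```

```bash
python3 -c "
from g import *
where()
goal(-.021,-.25,.088)
goal(-.021,-.046,.088)
s=snapshot('scene');save(s,'scene1.png',(200,180,450,380),3)"
```

```text
1.6 chest -0.022 -0.2499 z 0.1588 F [-0.12  0.23  0.5 ] open 0.044922968906584065 q [-0.69  0.4   1.48 -0.    1.26 -0.63]
world [ 0.5643 -0.3119  0.088 ] shift [70.8 -0.2  1.2] rot [ 0.0004 -0.003  -0.0019]
world [ 0.5765 -0.1083  0.088 ] shift [ 71.2 203.8   1.3] rot [ 0.0004 -0.003  -0.0019]
```

View pics/scene1.png

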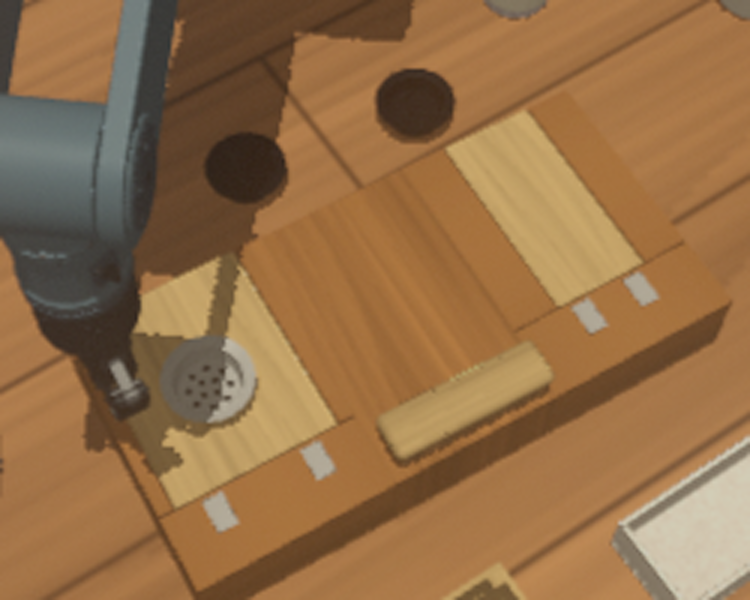

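The fingers stand to the −y side of the strainer (scene crop: gripper tip at (125,395), strainer at (208,378)). They are in line with it, so I'll descend.

Request:
carry_out([
  [0.06,20,0,1,0,0,0],
  [0.06,40,0,1,0,0,0],
  [0.06,55,0,1,0,0,0],
  [0.06,64,0,1,0,0,0],
  [0.06,69,0,1,0,0,0],
  [0.06,70,0,1,0,0,0],
  [0.06,70,0,1,0,0,0],
])

```text
time_s: 2.23
position: [0.5653, -0.3134, 0.0913]
ee_rot: [[0.001, 0.061, 0.998], [-0.001, 0.998, -0.061], [-1.0, -0.001, 0.001]]
contact_force: [0.8, 0.5, -0.0]
opening: 0.0451
```

```bash
python3 -c "
from g import *
where()
goal(-.021,-.044,.088)"
```

```text
2.2333 chest -0.0199 -0.2515 z 0.0913 F [ 0.82  0.47 -0.03] open 0.045087229812411755 q [-0.69  0.48  1.52 -0.    1.14 -0.63]
world [ 0.5766 -0.1063  0.088 ] shift [  3.1 207.5  -1.2] rot [-0.0008  0.001   0.0008]
```

Request:
carry_out([
  [0.06,2,8,-1,0,0,0],
  [0.06,2,18,-1,0,0,0],
  [0.06,2,24,-1,0,0,0],
  [0.06,2,28,-1,0,0,0],
  [0.06,2,32,-1,0,0,0],
  [0.06,2,36,-1,0,0,0],
  [0.06,2,40,-1,0,0,0],
  [0.06,2,45,-1,0,0,0],
  [0.06,2,50,-1,0,0,0],
  [0.06,2,56,-1,0,0,0],
  [0.06,2,62,-1,0,0,0],
  [0.06,2,68,-1,0,0,0],
  [0.06,2,74,-1,0,0,0],
  [0.06,2,80,-1,0,0,0],
  [0.06,2,86,-1,0,0,0],
  [0.06,2,92,-1,0,0,0],
  [0.06,2,97,-1,0,0,0],
  [0.06,2,100,-1,0,0,0],
  [0.06,2,102,-1,0,0,0],
  [0.06,2,102,-1,0,0,0],
])

```text
time_s: 3.9
position: [0.5702, -0.2104, 0.0883]
ee_rot: [[-0.0, 0.06, 0.998], [0.0, 0.998, -0.06], [-1.0, 0.0, -0.0]]
contact_force: [0.6, -0.1, 0.0]
opening: 0.0452
```

```bash
python3 -c "
from g import *
where()
goal(-.021,-.044,.089)
s=snapshot('scene');save(s,'scene2.png',(200,180,450,380),3)"
```

```text
3.9 chest -0.0212 -0.1483 z 0.0883 F [ 0.63 -0.15  0.02] open 0.04523856311303492 q [-0.55  0.41  1.63  0.    1.1  -0.49]
world [ 0.5766 -0.1063  0.089 ] shift [ -0.7 104.3   0.2] rot [ 0.0002 -0.0001 -0.0002]
```

View pics/scene2.png

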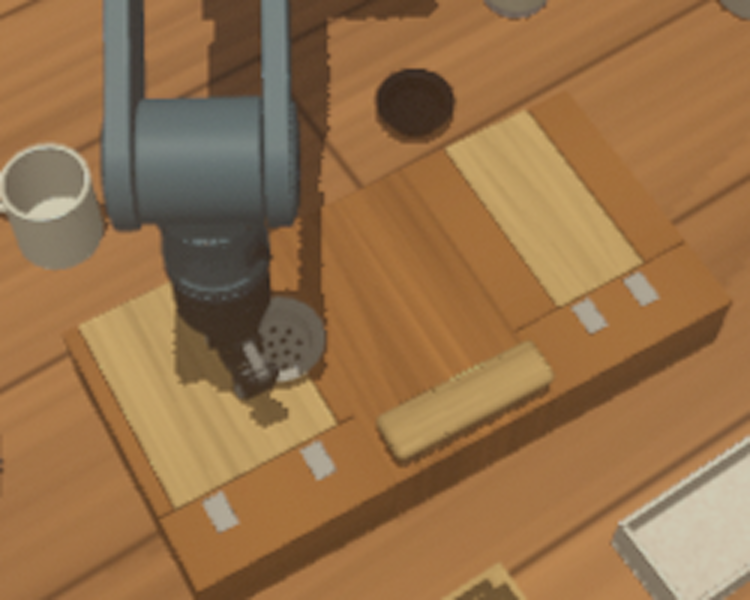

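The strainer is riding in front of the fingers, centred near (284,340) in the crop, with its left half still over the lid. I'll push on.

Request:
carry_out([
  [0.06,0,3,0,0,0,0],
  [0.06,0,7,0,0,0,0],
  [0.06,0,12,0,0,0,0],
  [0.06,0,18,0,0,0,0],
  [0.06,0,24,0,0,0,0],
  [0.06,0,30,0,0,0,0],
  [0.06,0,36,0,0,0,0],
  [0.06,0,42,0,0,0,0],
  [0.06,0,48,0,0,0,0],
  [0.06,0,54,0,0,0,0],
  [0.06,0,60,0,0,0,0],
  [0.06,0,66,0,0,0,0],
  [0.06,0,72,0,0,0,0],
  [0.06,0,78,0,0,0,0],
  [0.06,0,84,0,0,0,0],
  [0.06,0,89,0,0,0,0],
  [0.06,0,93,0,0,0,0],
  [0.06,0,96,0,0,0,0],
  [0.06,0,98,0,0,0,0],
  [0.06,0,98,0,0,0,0],
])

```text
time_s: 5.62
position: [0.5761, -0.1126, 0.0883]
ee_rot: [[-0.0, 0.06, 0.998], [0.0, 0.998, -0.06], [-1.0, 0.0, -0.0]]
contact_force: [0.1, -0.9, -0.6]
opening: 0.0452
```

```bash
python3 -c "
from g import *
where()
import pickle
s=snapshot('scene');save(s,'scene3.png',(240,200,400,320),5);pickle.dump(s,open('s3.pkl','wb'))"
```

```text
5.6167 chest -0.0212 -0.0504 z 0.0883 F [ 0.11 -0.91 -0.59] open 0.04519649153921196 q [-0.4   0.37  1.68  0.    1.09 -0.34]
```

View pics/scene3.png

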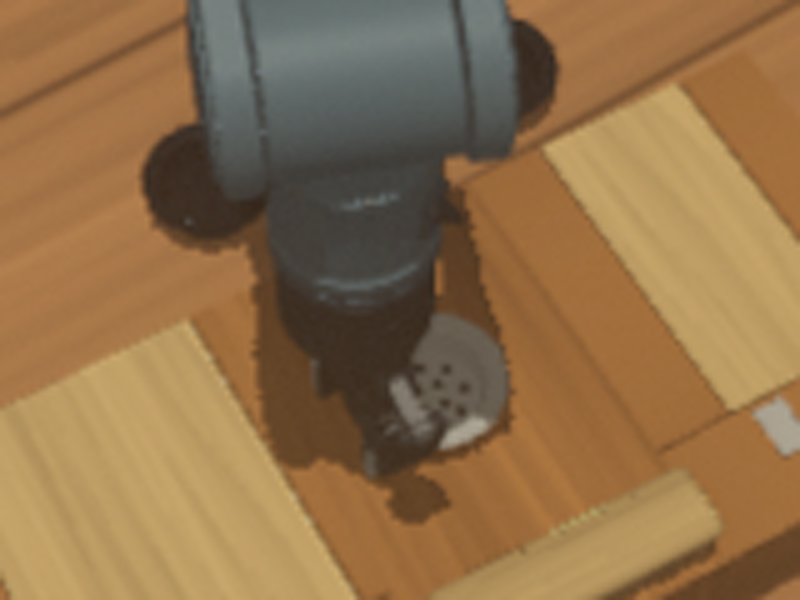

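```bash
python3 -c "
from g import *
import pickle
s=pickle.load(open('s3.pkl','rb'))
a=np.linspace(0,6.28,200)
for y in(-.012,-.006,0,.006,.012):
  p=np.array([proj(s,np.r_[C+(-.021+.04*np.cos(t))*ex+(y+.04*np.sin(t))*ey,.102]) for t in a]); p=(p-[240,200])*5
  print(y,'right',p[p[:,0].argmax()].round(),'top',p[p[:,1].argmin()].round(),'ctr',p.mean(0).round())
goal(-.021,-.044,.089)
"
```

```text
-0.012 right [499. 380.] top [421. 312.] ctr [422. 380.]
-0.006 right [509. 375.] top [431. 307.] ctr [432. 375.]
0 right [519. 372.] top [441. 302.] ctr [442. 370.]
0.006 right [529. 367.] top [451. 297.] ctr [452. 365.]
0.012 right [539. 362.] top [461. 292.] ctr [462. 360.]
world [ 0.5766 -0.1063  0.089 ] shift [-0.7  6.6  0.1] rot [-0.      0.0001 -0.0001]
```

The measured centre is at chest y ≈ −6 mm, as the fingers predict. I'll push 8 mm more, then back off and rise.

Request:
carry_out([
  [0.06,0,3,0,0,0,0],
  [0.06,0,6,0,0,0,0],
  [0.06,0,8,0,0,0,0],
  [0.06,0,8,0,0,0,0],
  [0.06,0,8,0,0,0,0],
  [0.06,0,3,0,0,0,0],
  [0.06,0,-7,0,0,0,0],
  [0.06,0,-22,0,0,0,0],
  [0.06,0,-32,0,0,0,0],
  [0.06,-15,-34,0,0,0,0],
  [0.06,-40,-40,0,0,0,0],
  [0.06,-70,-50,0,0,0,0],
  [0.06,-90,-80,0,0,0,0],
  [-1,-90,-120,-40,0,0,0],
  [-1,-90,-135,-70,0,0,0],
  [-1,-90,-135,-85,0,0,0],
  [-1,-90,-135,-85,0,0,0],
  [-1,-90,-135,-85,0,0,0],
])

```text
time_s: 7.17
position: [0.4821, -0.2443, 0.1786]
ee_rot: [[0.001, 0.063, 0.998], [-0.0, 0.998, -0.063], [-1.0, -0.0, 0.001]]
contact_force: [0.3, 0.1, -0.2]
opening: -0.0001
```

```bash
python3 -c "
from g import *
where()
goal(-.108,-.17,.090)
import pickle
s=snapshot('scene');save(s,'scene4.png',(210,190,410,340),4);pickle.dump(s,open('s4.pkl','wb'))
a=np.linspace(0,6.28,200)
for y in(-.006,0,.006):
  p=np.array([proj(s,np.r_[C+(-.021+.04*np.cos(t))*ex+(y+.04*np.sin(t))*ey,.102]) for t in a]); p=(p-[210,190])*4
  print(y,p.min(0).round(),p.max(0).round())
"
```

```text
7.1667 chest -0.1071 -0.1875 z 0.1786 F [ 0.35  0.08 -0.21] open -0.00011299957060795317 q [-0.69  0.16  1.75  0.    1.24 -0.63]
world [ 0.4822 -0.2268  0.09  ] shift [88.6 17.5 -1.1] rot [-0.0036  0.0005  0.0002]
-0.006 [403. 286.] [528. 395.]
0 [411. 282.] [536. 391.]
0.006 [419. 278.] [544. 387.]
```

View pics/scene4.png

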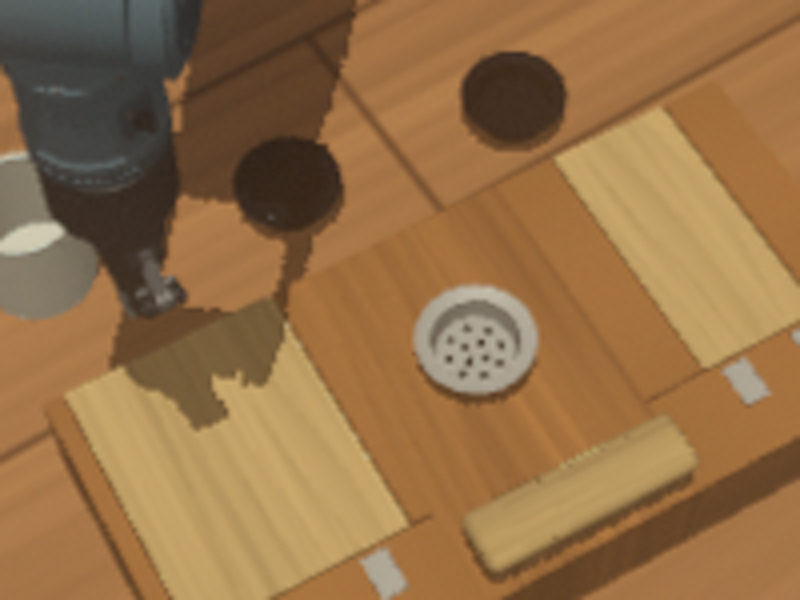

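The strainer's rim spans (413–538, 284–396) in the crop, which puts its centre at chest y ≈ +1 mm. It stands upright on the board, clear of both seams and the brush. The lid is free, so I'll move over the press point.

Request:
carry_out([
  [-1,15,10,-1,0,0,0],
  [-1,40,17,-1,0,0,0],
  [-1,65,17.5,-1,0,0,0],
  [-1,80,17.5,-1,0,0,0],
  [-1,88,17.5,-1,0,0,0],
  [-1,90,17.5,-1,0,0,0],
  [-1,90,17.5,-1,0,0,0],
  [-1,90,17.5,-1,0,0,0],
])

```text
time_s: 7.88
position: [0.4842, -0.2257, 0.0893]
ee_rot: [[0.001, 0.06, 0.998], [-0.001, 0.998, -0.06], [-1.0, -0.001, 0.001]]
contact_force: [0.2, -0.0, -0.0]
opening: 0.0002
```

Request:
carry_out([
  [-1,2,0,0,0,0,0],
  [-1,4,0,0,0,0,0],
  [-1,6,0,0,0,0,0],
  [-1,8,0,0,0,0,0],
  [-1,9,0,0,0,0,0],
  [-1,10,0,0,0,0,0],
  [-1,10,0,0,0,0,0],
  [-1,10,0,0,0,0,0],
])

```text
time_s: 8.55
position: [0.4834, -0.2254, 0.0786]
ee_rot: [[0.001, 0.06, 0.998], [-0.0, 0.998, -0.06], [-1.0, -0.0, 0.001]]
contact_force: [-0.4, 0.7, 2.8]
opening: -0.0002
```

```bash
python3 -c "
from g import *
where()"
```

```text
8.55 chest -0.107 -0.1685 z 0.0786 F [-0.41  0.73  2.78] open -0.0002490048039570497 q [-0.66  0.28  1.83 -0.    1.03 -0.6 ]
```

Request:
carry_out([
  [-1,1,0,0,0,0,0],
  [-1,2,0,0,0,0,0],
  [-1,3,0,0,0,0,0],
  [-1,3.5,0,0,0,0,0],
  [-1,3.5,0,0,0,0,0],
  [-1,3.5,0,0,0,0,0],
])

```text
time_s: 9.05
position: [0.4834, -0.2253, 0.0749]
ee_rot: [[0.0, 0.06, 0.998], [-0.0, 0.998, -0.06], [-1.0, -0.0, 0.0]]
contact_force: [0.1, -0.4, 4.2]
opening: -0.0004
```

Request:
carry_out([
  [-1,0.5,0,0,0,0,0],
  [-1,0.5,0,0,0,0,0],
  [-1,-3,0,0,0,0,0],
  [-1,-10,0,0,0,0,0],
  [-1,-22,0,0,0,0,0],
  [-1,-40,0,0,0,0,0],
  [-1,-60,0,0,0,0,0],
  [-1,-80,0,0,0,0,0],
  [-1,-105,0,0,0,0,0],
  [-1,-130,0,0,0,0,0],
  [-1,-155,0,0,0,0,0],
  [-1,-170,-20,-20,0,0,0],
  [-1,-180,-50,-45,0,0,0],
  [-1,-180,-80,-70,0,0,0],
  [-1,-180,-110,-90,0,0,0],
  [-1,-180,-130,-100,0,0,0],
  [-1,-180,-140,-100,0,0,0],
  [-1,-180,-140,-100,0,0,0],
])

```text
time_s: 10.55
position: [0.374, -0.3602, 0.255]
ee_rot: [[-0.0, 0.063, 0.998], [0.0, 0.998, -0.063], [-1.0, 0.0, -0.0]]
contact_force: [-0.2, 0.1, 0.3]
opening: -0.0001
```

Request:
carry_out([
  [-1,0,0,0,0,0,0],
  [-1,0,0,0,0,0,0],
  [-1,0,0,0,0,0,0],
  [-1,0,0,0,0,0,0],
  [-1,0,0,0,0,0,0],
  [-1,0,0,0,0,0,0],
  [-1,0,0,0,0,0,0],
  [-1,0,0,0,0,0,0],
  [-1,0,0,0,0,0,0],
  [-1,0,0,0,0,0,0],
  [-1,0,0,0,0,0,0],
  [-1,0,0,0,0,0,0],
  [-1,0,0,0,0,0,0],
  [-1,0,0,0,0,0,0],
  [-1,0,0,0,0,0,0],
  [-1,0,0,0,0,0,0],
  [-1,0,0,0,0,0,0],
  [-1,0,0,0,0,0,0],
])

```text
time_s: 12.05
position: [0.3749, -0.3589, 0.2548]
ee_rot: [[-0.0, 0.06, 0.998], [0.0, 0.998, -0.06], [-1.0, 0.0, -0.0]]
contact_force: [-0.2, 0.3, 0.9]
opening: 0.0002
```

```bash
python3 -c "
from g import *
where()
s=snapshot('scene');save(s,'scene5.png')"
```

```text
12.05 chest -0.2072 -0.3082 z 0.2548 F [-0.16  0.32  0.89] open 0.00020826919820212634 q [-0.99  0.03  1.72 -0.    1.39 -0.93]
```

View pics/scene5.png

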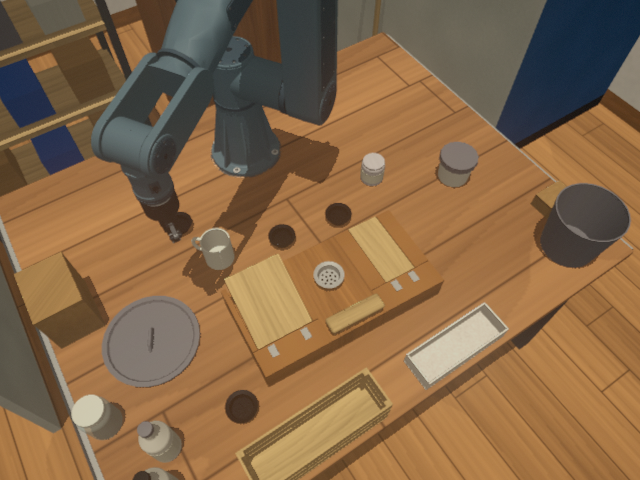

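```bash
python3 -c "
from g import *
s=snapshot('scene');save(s,'scene6.png',(200,210,360,330),5)
for th in(0,.42):
  for y in(-.245,-.095):
    x=.06-.19*np.cos(th); z=.08+.19*np.sin(th)
    u=proj(s,np.r_[C+x*ex+y*ey,z]); print(th,y,u.round(1),((u-[200,210])*5).round())
"
```

```text
0 -0.245 [225.2 287. ] [126. 385.]
0 -0.095 [276.8 262.1] [384. 261.]
0.42 -0.245 [223.2 277.7] [116. 339.]
0.42 -0.095 [277.7 251.7] [388. 208.]
```

View pics/scene6.png

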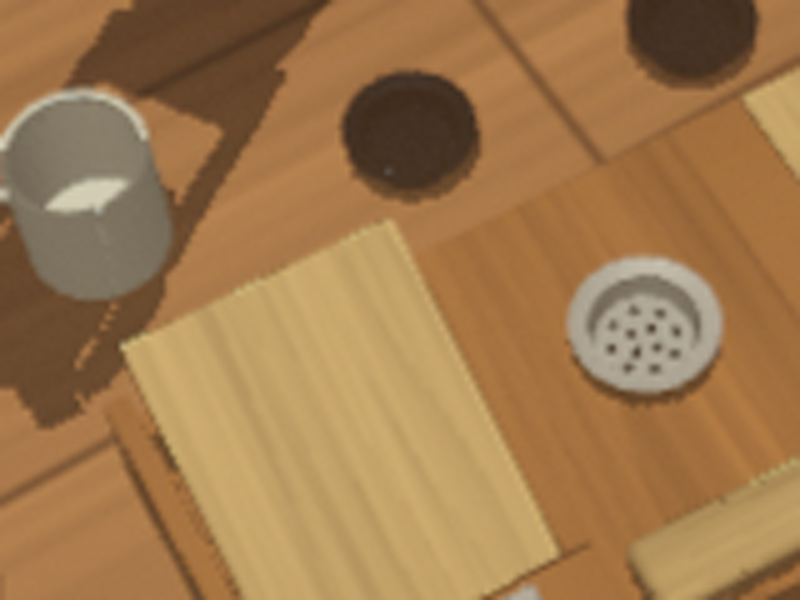

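The lid corners at (122,345) and (393,220) sit close to where they should be at 0.42 rad, (116,339) and (388,208), and well away from shut, (126,385) and (384,261). The strainer is still on the board. I'll wait a moment longer to let it settle, then hand in.

Request:
carry_out([
  [-1,0,0,0,0,0,0],
  [-1,0,0,0,0,0,0],
  [-1,0,0,0,0,0,0],
  [-1,0,0,0,0,0,0],
  [-1,0,0,0,0,0,0],
  [-1,0,0,0,0,0,0],
  [-1,0,0,0,0,0,0],
  [-1,0,0,0,0,0,0],
  [-1,0,0,0,0,0,0],
  [-1,0,0,0,0,0,0],
  [-1,0,0,0,0,0,0],
  [-1,0,0,0,0,0,0],
])

```text
time_s: 13.15
position: [0.3749, -0.3589, 0.2548]
ee_rot: [[0.0, 0.06, 0.998], [-0.0, 0.998, -0.06], [-1.0, -0.0, 0.0]]
contact_force: [-0.0, -0.2, 0.2]
opening: -0.0002
```

```bash
python3 -c "
from g import *
where(); manip.sign_off()"
```

```text
13.15 chest -0.2072 -0.3083 z 0.2548 F [-0.05 -0.22  0.17] open -0.00019554354428791805 q [-0.99  0.03  1.72  0.    1.39 -0.93]
the job is handed in; nothing more can be done
```

I pushed the strainer off the wide lid with half-open fingertips until it stood wholly on the fixed board. Then I pressed the front of the wide lid down about 5 mm with about 4 N and drew back, and the lid sprang ajar. I handed in at 13.2 s.

- **Strainer:** it stands upright about 1 mm from the board's centre line.
- **Wide lid:** its front corners sit within about 6–13 px (in a five-fold enlargement) of where they should be at 0.42 rad. That leftover is probably calibration, so the exact angle is only confirmed to that accuracy.
- **Press force:** the reading at the bottom of the press was 4.2 N, slightly under the stated 4.5–5 N, but the catch did let go.
- **Everything else:** the narrow lid looks shut and the other things look unmoved in the last full picture. The gripper is clear, with the force reading near zero.

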